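Lock the filler cap of the frying-oil can

ROBOT

A 6-joint arm with a two-finger parallel gripper is mounted at the origin on the work surface. World frame = base frame: x ahead of the robot, y to its left, z up, the work surface at z = 0. Lengths are in m, angles in rad, forces in N, time in s.
With the tool pointing down it reaches from about 0.325 to 1 m from the base axis. Payload 5.1 kg.
Tool frame: the origin (TCP) lies between the finger pads; the fingertips stand 14 mm ahead of it and the grasp point (between the pads) lies 5 mm behind it; z points along the fingers, y is the line along which they close (so a half turn about z gives the same grasp; the last joint's range is limited). The gripper opens to 85 mm and grips with 20 to 120 N. Pads are 22 mm wide; open, the fingers measure 114 mm over their backs; the gripper's body (76 mm by 85 mm) begins 54 mm behind the grasp point. The pads swing forward as they close: fully open they stand 13 mm farther back than shut.
Start: joints at [-1.301, 0.124, 1.65, -0, 1.367, -0.083], TCP at [0.225, -0.61, 0.245] pointing down, gripper open.
Joint ranges: [-2.61, 2.61], [-1.02, 2.33], [0.03, 2.71], [-1.35, 4.49], [0.32, 2.68], [-2.91, 2.91]. Speed limits (rad/s): [2.57, 2.57, 3.14, 3.14, 3.14, 3.14].

INTERFACE

Orientations are given as a 3x3 rotation matrix whose columns are the frame's x, y, z axes.
In Python, from rig import env gives the robot as it stands.
- The arm moves only by the tool drive_tool, never from a script. Its argument "steps" is a list of rows, each an object of numbers: "rx", "ry", "rz": the turn, a rotation vector about the tool's x, y, z in degrees; "tx", "ty", "tz": the shift along the tool's x, y, z in m; "grip": the opening, from -1 (shut) to 1 (fully open). A call has exactly 8 rows; each row shifts and turns the commanded pose from where the row before left it, along the tool's axes as they then stand; what a row does not reach is not made up. A row lasts 1/8 s, in which the tool goes at most 62.5 mm and 10.7 degrees, less where a joint would pass 70% of its speed; a pose out of reach is approached as far as the arm can. A call with a gripper value outside its range is refused whole. The fingers move at their own pace and stop on an object; "force" is the grip in N (left out, the last holds). Time passes only in rows, so rows that do not move let the fingers close, or fill a call up. It gives the time, the measured TCP pose, the force, the opening and the grip force at its end, in the units of the state.
- env.read_state(): the state, without advancing time (a new reading comes with each control period).
- env.get_image(name): name is "scene" or "top" or "wrist"; returns a dict with "img" (400x640x3 uint8, red, green, blue), "camera_matrix" (3x3 intrinsics, pixels), "D" ([k1, k2, p1, p2, k3] as OpenCV has them; the pictures are not rectified), "rvec" (rotation vector, rad) and "tvec" (3), from world to camera coordinates, as OpenCV has them. Camera axes: x right, y down, z forward; pixel columns grow to the right and rows downward; lengths in m; the calibration is good to about 2 mm. A picture is of the moment at which its call begins. There is no depth.
- env.hand_in(): hands the job in; it is judged then, once.
Trained networks look in a picture, given as the dict that the camera call returned (one of the last four; its "shot" number tells which), for a name from the list of things; names that differ only in an ending like _2 or _b are one class to them, and where a whole thing is asked for, a point or a joint stands for the part that bears it (a point fixed in the world has none). Each returns a list of dicts, best first, with "conf" (0 to 1); they miss things now and then, are a little off and sometimes report something else, mostly with a low value. They report only what shows in the picture. A call takes as long as a camera call. They do not tell look-alikes from the thing itself.
- env.search_frame(picture, thing): "centre" ([x, y, z] in m, in world coordinates, good to about 4 mm: the middle of the surface that is visible of it).
- env.silhouettes(picture, thing): "region" (400x640 bool, what is visible of it).
- env.mark_of(picture, thing): "centre" ([x, y, z] in m, in world coordinates, good to about 4 mm: a listed point, or the origin of a listed thing).
The state is a dict: "clock": time; "q": joint angles; "qvel": joint speeds; "effort": joint torques, N m; "ee_pos": TCP position; "tool_rot": TCP orientation; "wrist_force": force on the tool from outside, world axes, zero at the start; "ft_torque": the same for the moment, N m; "finger_gap": finger opening in m; "finger_force": force on a finger pad.
Only numpy, scipy, OpenCV 4.12 (cv2) and the standard library are available. Lean on these libraries where they do the work, as an engineer would, in place of code of your own. Each camera call takes 0.05 s, during which the arm holds its last target. There are 200 camera calls.

TASK

The spring-loaded bayonet cap on the rectangular oil can has been left up and unlocked. Push it down against its spring, turn it a quarter turn clockwise (seen from above) and let it go so that it stays locked down. Leave the identical cap on the round can as it is.

Things in the scene. Friction and masses are not known exactly. Their poses are not given: they have to be found in the camera images.
- cap_grip (a point): Middle of the grip bar (54 long, 12 thick, 32 mm high) standing on the aluminium cap (disc 68 across, 30 mm tall) of the rectangular steel can (130 x 200 x 150 mm, fixed; cap near one end of its top, strap handle near the other). On the turning axis, 18 mm above the disc, 14 mm below the bar's top; 224 mm above the table while up; moves with the cap. x along the bar, y across it, z up.
- cap_press (a joint): How far this cap is pushed down, m: 0 = up, 0.020 = bottom stop. The spring pushes back with about 3 N at the top, 9 N at the bottom. The cap can be turned to its lock only while pushed deeper than 0.013 (0.016 to 0.017 is good). Locked, it has risen again to rest at 0.008.
- cap_turn (a joint): How far this cap is turned clockwise seen from above, rad: 0 to 0.15 at the start (bar along the can's long sides), end stop 1.65 (bar across). From 0.3 to 1.2 it must be held down; past 1.2 (1.45 is good) it springs up into its latch when let go and cannot turn back. Let go sooner, it is not locked.
- round_cap (a joint): Turn of the identical cap on the round steel can (140 mm across, same height), rad; 0 at the start, and to stay so. The round can is fixed to the same table, to the left or right of the rectangular one. Its bar lies at any angle.
Not all that is in view belongs to the job. What is shaped like the part that bears round_cap but turquoise or yellow is not meant.

How it is judged:
By the outcome, as a careful person would: the job done as asked, in the order asked, and still so for the second after the job is handed in, with the robot touching nothing.
It also fails if it takes over 35 s, if anything falls off the work surface, if the arm or the gripper's body presses on something with over 40 N, if the wrist force passes 120 N, or if a joint passes its speed limit or range.

## Working session

There is one attempt and no reset: what is moved stays moved. The work goes in short steps, Python scripts to look and compute and a tool call to move; the robot and the scene stay as the last step left them, time stands still between calls to the robot, and variables do not carry over. Pictures are saved under pics/ and viewed, at most 10 in all, crops included, and the job is handed in when it is done.

Besides the shell and the picture viewer there is one more tool, called by a JSON object that holds its "method" and its "body", one argument or row to a line. drive_tool: Moves the arm, as the interface text tells. Its arguments: {"type":"object","properties":{"steps":{"type":"array"},"force":{"type":"number"}},"required":["steps"]}

```bash
mkdir -p pics; cat > h.py <<'E'
from rig import env
import numpy as np, cv2
def save(p,n): cv2.imwrite(f'pics/{n}.png',cv2.cvtColor(p['img'],cv2.COLOR_RGB2BGR))
def ray(p,uv,z):
    "world point at height z seen at pixel uv"
    R=cv2.Rodrigues(np.array(p['rvec'],float))[0]; t=np.array(p['tvec'],float).ravel()
    n=cv2.undistortPoints(np.array([[uv]],float),np.array(p['camera_matrix']),np.array(p['D'],float)).ravel()
    d=R.T@np.array([n[0],n[1],1]); c=-R.T@t
    return c+d*(z-c[2])/d[2]
def proj(p,X): return cv2.projectPoints(np.array(X,float).reshape(-1,1,3),np.array(p['rvec'],float),np.array(p['tvec'],float),np.array(p['camera_matrix']),np.array(p['D'],float))[0].reshape(-1,2)
E
python3 - <<'E'
from h import *
ims=[]
for n in ['scene','top']:
    p=env.get_image(n); save(p,n); 
    for t in ['cap_grip','round_cap']:
        print(n,t,[(np.round(d['centre'],3),round(d['conf'],2),proj(p,d['centre']).round()) for d in env.mark_of(p,t)])
s=env.read_state(); print(s['clock'],s['ee_pos'],np.round(s['tool_rot'],3),s['finger_gap'])
E
```

```text
scene cap_grip [(array([ 0.539, -0.183,  0.225]), 0.91, array([[305., 317.]]))]Traceback (most recent call last):
  File "<stdin>", line 6, in <module>
ValueError: it knows: cap_grip
```

View pics/scene.png

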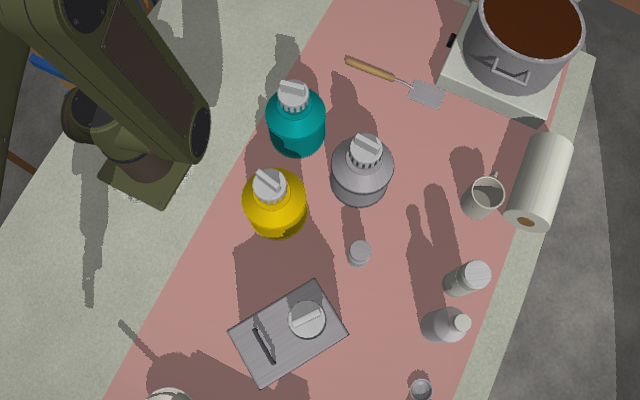

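The scene view shows the rectangular can at about (290,335), with its cap at (306,318) and strap handle at (264,338). Things that could be mistaken for that cap are the grey round can's cap (366,150), the turquoise can's (293,95) and the yellow can's (268,183). I choose the one at (306,318), because it is the only cap on a rectangular can with a handle.

```bash
python3 - <<'E'
from h import *
p=env.get_image('top'); save(p,'top')
m=env.mark_of(p,'cap_grip'); print([(np.round(d['centre'],3),round(d['conf'],2),proj(p,d['centre']).round()) for d in m])
c=proj(p,m[0]['centre'])[0] if m else (320,200)
x,y=[int(np.clip(v,80,M-80)) for v,M in zip(c,(640,400))]
print(x,y); cr=p['img'][y-80:y+80,x-80:x+80]; cv2.imwrite('pics/crop.png',cv2.resize(cr[...,::-1],(560,560),interpolation=cv2.INTER_CUBIC))
s=env.read_state(); print(s['clock'],s['ee_pos'],np.round(s['tool_rot'],3),s['finger_gap'])
E
```

```text
[(array([ 0.545, -0.184,  0.221]), 0.64, array([[433., 144.]]))]
433 143
0.2 [ 0.22447079 -0.60964521  0.24454009] [[ 0.938  0.346 -0.   ]
 [ 0.346 -0.938  0.001]
 [ 0.    -0.001 -1.   ]] 0.08524526555884329
```

View pics/top.png

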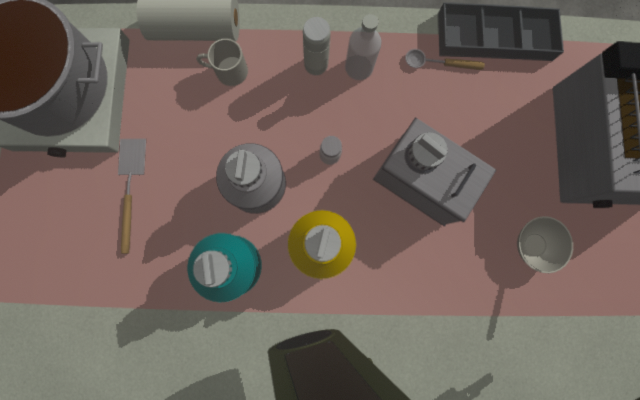

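View pics/crop.png

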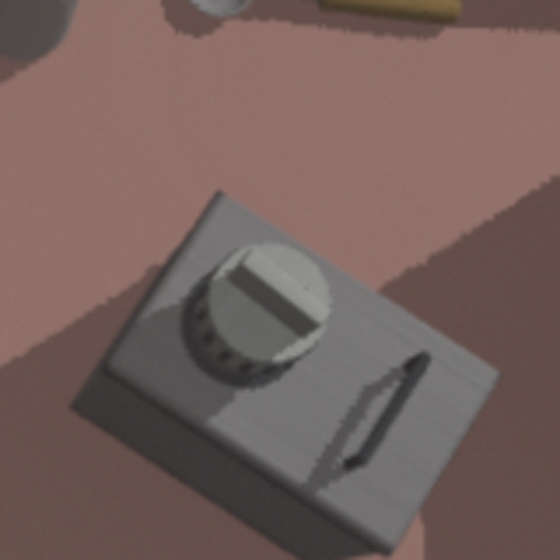

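The crop confirms the choice: a cap with a bar at the upper left of the rectangular can's top (bar from about (245,258) to (325,312) in the crop), and a strap handle at about (390,410). The arm is not in view there. The bar's direction is next.

```bash
python3 - <<'E'
from h import *
p=env.get_image('top')
f=lambda u,v,z:ray(p,(353+(u+.5)/3.5-.5,63+(v+.5)/3.5-.5),z)
ang=lambda a,b:np.degrees(np.arctan2(*(b-a)[1::-1]))
# bar top edges (far edge, near edge) at z=.238
a,b=f(252,248,.238),f(330,302,.238); c,d=f(241,264,.238),f(318,322,.238)
print('bar',ang(a,b),ang(c,d),np.linalg.norm(b-a),np.linalg.norm(c-a),'mid',(a+b+c+d)/4)
e,g,h,i=[f(*q,.15) for q in((220,192),(498,375),(108,370),(390,550))]
print('can',ang(e,g),ang(h,i),np.linalg.norm(g-e),np.linalg.norm(h-e),e,g,h,i)
for z in(.17,.2): print('handle',f(425,358,z),f(350,465,z))
R=cv2.Rodrigues(np.array(p['rvec']))[0];print('cam',-R.T@np.ravel(p['tvec']))
E
```

```text
bar -124.39114351602231 -126.75970669758519 0.04979593119025004 0.010744674564261649 mid [ 0.54088105 -0.18077486  0.238     ]
can -122.9301586158879 -121.75681869609193 0.19607632000283914 0.128781167247687 [ 0.62059774 -0.16907411  0.15      ] [ 0.51400745 -0.3336476   0.15      ] [ 0.51074282 -0.10186929  0.15      ] [ 0.40915596 -0.26598818  0.15      ]
handle [ 0.51846083 -0.28185556  0.17      ] [ 0.45527069 -0.23656951  0.17      ]
handle [ 0.51167287 -0.26982176  0.2       ] [ 0.45085756 -0.22623767  0.2       ]
cam [0.33784505 0.03834247 0.96824698]
```

{"method": "drive_tool", "body": {
  "steps": [
    {"tz":-0.058,"grip":1},
    {"tz":-0.057},
    {"tx":0.0445,"ty":-0.0292},
    {"tx":0.0445,"ty":-0.0292},
    {"tx":0.0445,"ty":-0.0292},
    {"tx":0.0445,"ty":-0.0292},
    {"tx":0.0445,"ty":-0.0292},
    {"tx":0.0445,"ty":-0.0292}
  ]
}}

```text
validation failed for argument at $.st...
```

{"method": "drive_tool", "body": {
  "steps": [
    {"tx":0.0445,"ty":-0.0292},
    {"tx":0.0445,"ty":-0.0292},
    {"tx":0.0445,"ty":-0.0292},
    {"tx":0.0445,"ty":-0.0292},
    {"rz":-8.6},
    {"rz":-8.6},
    {"rz":-8.6},
    {"rz":-8.5}
  ]
}}

```text
validation failed for argument at $.st...
```

```bash
python3 - <<'E'
from h import *
p=env.get_image('wrist'); save(p,'w1')
m=env.mark_of(p,'cap_grip'); print([(np.round(d['centre'],4),round(d['conf'],2),proj(p,d['centre']).round()) for d in m])
q=env.get_image('top')
m=env.mark_of(q,'cap_grip'); print([(np.round(d['centre'],4),round(d['conf'],2)) for d in m])
s=env.read_state(); print(s['clock'],s['ee_pos'],np.round(s['tool_rot'],3),np.round(s['q'],3),s['finger_gap'],s['wrist_force'])
E
```

```text
[]
[(array([ 0.546 , -0.1822,  0.2212]), 0.77)]
0.45 [ 0.22454822 -0.60993079  0.24523845] [[ 0.938  0.346 -0.   ]
 [ 0.346 -0.938  0.   ]
 [ 0.    -0.    -1.   ]] [-1.301  0.124  1.65   0.     1.368 -0.083] 0.08529281335905092 [-0.20643732 -0.42410677 -0.24512625]
```

View pics/w1.png

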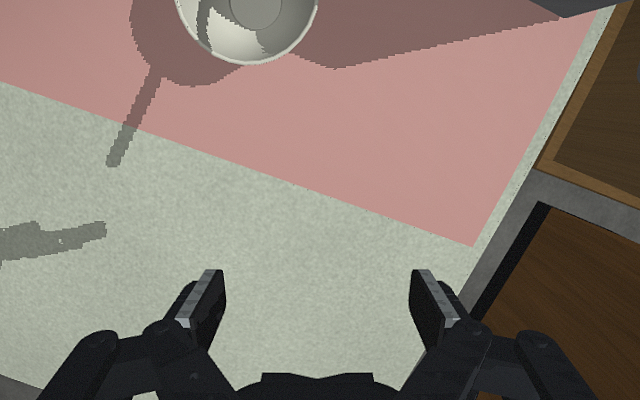

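Both moves were refused and the arm has not moved. The wrist view shows only the open fingers and the bowl at (250,25). Each row probably needs every key, so I'll fill them in.

{"method": "drive_tool", "body": {
  "steps": [
    {"rx":0,"ry":0,"rz":0,"tx":0,"ty":0,"tz":-0.058,"grip":1},
    {"rx":0,"ry":0,"rz":0,"tx":0,"ty":0,"tz":-0.057,"grip":1},
    {"rx":0,"ry":0,"rz":0,"tx":0.0445,"ty":-0.0292,"tz":0,"grip":1},
    {"rx":0,"ry":0,"rz":0,"tx":0.0445,"ty":-0.0292,"tz":0,"grip":1},
    {"rx":0,"ry":0,"rz":0,"tx":0.0445,"ty":-0.0292,"tz":0,"grip":1},
    {"rx":0,"ry":0,"rz":0,"tx":0.0445,"ty":-0.0292,"tz":0,"grip":1},
    {"rx":0,"ry":0,"rz":0,"tx":0.0445,"ty":-0.0292,"tz":0,"grip":1},
    {"rx":0,"ry":0,"rz":0,"tx":0.0445,"ty":-0.0292,"tz":0,"grip":1}
  ]
}}

```text
clock: 1.45
ee_pos: [0.4154, -0.3518, 0.3606]
tool_rot: [[0.938, 0.345, 0.001], [0.345, -0.938, -0.0], [0.0, 0.001, -1.0]]
wrist_force: [0.1, -0.4, 0.6]
finger_gap: 0.0854
finger_force: 0.0
```

{"method": "drive_tool", "body": {
  "steps": [
    {"rx":0,"ry":0,"rz":0,"tx":0.0445,"ty":-0.0292,"tz":0,"grip":1},
    {"rx":0,"ry":0,"rz":0,"tx":0.0445,"ty":-0.0292,"tz":0,"grip":1},
    {"rx":0,"ry":0,"rz":0,"tx":0.0445,"ty":-0.0292,"tz":0,"grip":1},
    {"rx":0,"ry":0,"rz":0,"tx":0.0445,"ty":-0.0292,"tz":0,"grip":1},
    {"rx":0,"ry":0,"rz":-8.6,"tx":0,"ty":0,"tz":0,"grip":1},
    {"rx":0,"ry":0,"rz":-8.6,"tx":0,"ty":0,"tz":0,"grip":1},
    {"rx":0,"ry":0,"rz":-8.6,"tx":0,"ty":0,"tz":0,"grip":1},
    {"rx":0,"ry":0,"rz":-8.5,"tx":0,"ty":0,"tz":0,"grip":1}
  ]
}}

```text
clock: 2.45
ee_pos: [0.5413, -0.1821, 0.3604]
tool_rot: [[0.576, 0.817, 0.0], [0.817, -0.576, -0.0], [0.0, 0.0, -1.0]]
wrist_force: [0.3, -0.3, 0.1]
finger_gap: 0.0854
finger_force: 0.0
```

```bash
python3 - <<'E'
from h import *
p=env.get_image('wrist'); save(p,'w2')
m=env.mark_of(p,'cap_grip'); print([(np.round(d['centre'],4),round(d['conf'],2),proj(p,d['centre']).round()) for d in m])
s=env.read_state(); print(s['clock'],s['ee_pos'],np.round(s['tool_rot'],3),np.round(s['q'],3),s['finger_gap'],s['wrist_force'])
E
```

```text
[(array([ 0.5405, -0.1801,  0.2214]), 0.6, array([[315., 194.]]))]
2.55 [ 0.54123654 -0.18215264  0.36038323] [[ 0.581  0.814  0.   ]
 [ 0.814 -0.581 -0.   ]
 [ 0.     0.    -1.   ]] [-0.419 -0.097  1.683  0.     1.556  0.201] 0.08510191674695439 [-0.77083404 -0.19986131  0.47587797]
```

View pics/w2.png

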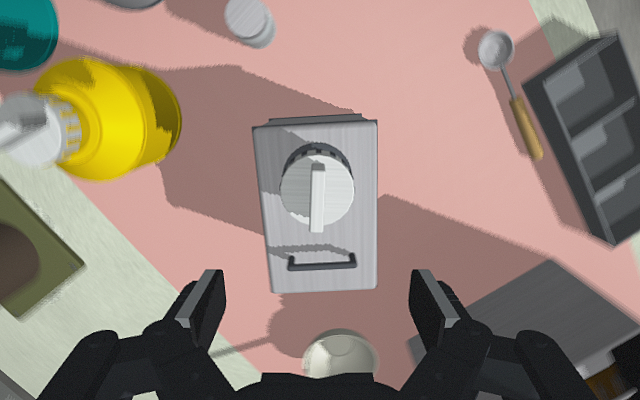

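The wrist view shows the bar from about (319,163) to (317,232) on the disc centred near (318,190), with the strap handle below at (322,262). It is well aligned with the tool. I'll refine the bar axis from this picture.

```bash
python3 - <<'E'
from h import *
p=env.get_image('wrist')
g=p['img'][150:245,270:370].astype(int).sum(2)/3
# bright bar top: columns where row brighter than disc
for v in range(158,238,6):
    r=p['img'][v,295:345].mean(1).astype(int); print(v,' '.join(map(str,r[8:40])))
a,b=ray(p,(319,163),.238),ray(p,(317,231),.238)
print(a,b,(a+b)/2,np.linalg.norm(b-a),np.degrees(np.arctan2(*(a-b)[1::-1])))
E
```

```text
158 153 160 161 159 155 154 147 179 221 227 223 220 222 221 221 219 219 218 220 219 220 220 220 222 223 224 227 226 218 196 163 130
164 156 154 155 154 154 152 156 156 135 103 105 113 110 112 114 114 112 111 111 105 111 150 208 219 216 216 215 214 213 215 215 214
170 160 160 159 161 159 159 160 163 119 121 156 161 156 157 156 154 150 146 147 145 141 146 170 215 221 219 218 218 217 216 215 217
176 157 156 156 157 155 154 158 139 126 167 217 219 214 217 220 223 223 220 218 220 221 229 216 213 216 215 215 215 216 215 214 215
182 155 155 156 154 153 156 160 127 129 188 217 218 215 218 222 223 222 220 218 219 223 234 215 213 216 216 215 216 215 215 216 216
188 158 158 156 158 157 158 161 127 142 202 219 217 215 221 222 224 222 219 219 220 225 231 222 218 219 219 219 219 220 220 220 220
194 152 155 153 156 152 154 158 125 153 214 220 215 217 221 224 224 221 220 220 221 228 216 213 217 215 216 217 217 216 216 216 216
200 161 160 162 162 159 163 148 125 168 214 219 216 219 224 224 224 220 219 221 222 232 216 214 219 218 218 217 217 218 219 219 219
206 161 158 159 158 157 159 133 131 190 217 
[... 201 characters left out ...]
18 218 218 217 217
218 221 223 222 221 224 232 157 146 212 220 216 220 224 225 224 222 221 221 222 232 216 215 218 218 217 216 218 218 217 218 218 217
224 179 180 186 192 201 192 139 167 216 217 216 221 224 225 224 222 222 222 225 231 223 214 210 208 202 192 188 185 180 179 182 186
230 183 181 182 181 186 144 127 193 221 220 219 224 226 226 224 223 224 222 229 219 189 181 185 184 187 184 182 180 180 177 182 184
236 185 183 183 180 178 181 187 186 185 180 180 178 183 183 182 183 186 187 182 179 183 183 184 184 185 184 184 182 180 182 182 185
[ 0.56064909 -0.15728441  0.238     ] [ 0.52590532 -0.20329563  0.238     ] [ 0.5432772  -0.18029002  0.238     ] 0.057655541926640345 52.943001647586556
```

```bash
python3 - <<'E'
from h import *
p=env.get_image('wrist')
a,b=ray(p,(318.3,172.5),.238),ray(p,(315.9,232.3),.238)
s=env.read_state();R=np.array(s['tool_rot']);m=(a+b)/2
print(m,np.linalg.norm(b-a),np.degrees(np.arctan2(*(a-b)[1::-1])),np.degrees(np.arctan2(R[1,0],R[0,0])))
print(s['ee_pos'],R.T@(m-s['ee_pos']))
E
```

```text
[ 0.5401263  -0.18346114  0.238     ] 0.05126442723750056 52.1942031053497 54.37080081409508
[ 0.5412456 -0.1821934  0.3604046] [-0.00168607 -0.00018685  0.12240453]
```

{"method": "drive_tool", "body": {
  "steps": [
    {"rx":0,"ry":0,"rz":1.5,"tx":-0.0015,"ty":0,"tz":0.03,"grip":1},
    {"rx":0,"ry":0,"rz":0,"tx":0,"ty":0,"tz":0.045,"grip":1},
    {"rx":0,"ry":0,"rz":0,"tx":0,"ty":0,"tz":0.04,"grip":1},
    {"rx":0,"ry":0,"rz":0,"tx":0,"ty":0,"tz":0.019,"grip":1},
    {"rx":0,"ry":0,"rz":0,"tx":0,"ty":0,"tz":0,"grip":0.3},
    {"rx":0,"ry":0,"rz":0,"tx":0,"ty":0,"tz":0,"grip":-0.2},
    {"rx":0,"ry":0,"rz":0,"tx":0,"ty":0,"tz":0,"grip":-1},
    {"rx":0,"ry":0,"rz":0,"tx":0,"ty":0,"tz":0,"grip":-1}
  ],
  "force": 80
}}

```text
clock: 3.65
ee_pos: [0.5409, -0.1836, 0.2278]
tool_rot: [[0.602, 0.799, 0.002], [0.799, -0.602, -0.001], [0.0, 0.002, -1.0]]
wrist_force: [-3.8, 1.9, 4.0]
finger_gap: 0.0125
finger_force: 2.8
```

{"method": "drive_tool", "body": {
  "steps": [
    {"rx":0,"ry":0,"rz":0,"tx":0,"ty":0,"tz":0,"grip":-1},
    {"rx":0,"ry":0,"rz":0,"tx":0,"ty":0,"tz":0,"grip":-1},
    {"rx":0,"ry":0,"rz":0,"tx":0,"ty":0,"tz":0,"grip":-1},
    {"rx":0,"ry":0,"rz":0,"tx":0,"ty":0,"tz":0,"grip":-1},
    {"rx":0,"ry":0,"rz":0,"tx":0,"ty":0,"tz":0,"grip":-1},
    {"rx":0,"ry":0,"rz":0,"tx":0,"ty":0,"tz":0,"grip":-1},
    {"rx":0,"ry":0,"rz":0,"tx":0,"ty":0,"tz":0,"grip":-1},
    {"rx":0,"ry":0,"rz":0,"tx":0,"ty":0,"tz":0,"grip":-1}
  ],
  "force": 80
}}

```text
clock: 4.65
ee_pos: [0.5405, -0.1834, 0.2264]
tool_rot: [[0.602, 0.799, 0.0], [0.799, -0.602, 0.0], [0.0, 0.0, -1.0]]
wrist_force: [-0.2, 1.9, 4.0]
finger_gap: 0.0103
finger_force: 79.1
```

{"method": "drive_tool", "body": {
  "steps": [
    {"rx":0,"ry":0,"rz":0,"tx":0,"ty":0,"tz":0.003,"grip":-1},
    {"rx":0,"ry":0,"rz":0,"tx":0,"ty":0,"tz":0.003,"grip":-1},
    {"rx":0,"ry":0,"rz":0,"tx":0,"ty":0,"tz":0.003,"grip":-1},
    {"rx":0,"ry":0,"rz":0,"tx":0,"ty":0,"tz":0.003,"grip":-1},
    {"rx":0,"ry":0,"rz":0,"tx":0,"ty":0,"tz":0.002,"grip":-1},
    {"rx":0,"ry":0,"rz":0,"tx":0,"ty":0,"tz":0,"grip":-1},
    {"rx":0,"ry":0,"rz":0,"tx":0,"ty":0,"tz":0,"grip":-1},
    {"rx":0,"ry":0,"rz":0,"tx":0,"ty":0,"tz":0,"grip":-1}
  ],
  "force": 80
}}

```text
clock: 5.65
ee_pos: [0.5406, -0.1834, 0.213]
tool_rot: [[0.602, 0.799, 0.001], [0.799, -0.602, -0.0], [0.0, 0.001, -1.0]]
wrist_force: [-2.2, 3.5, 7.1]
finger_gap: 0.0108
finger_force: 79.7
```

```bash
python3 - <<'E'
from h import *
for n in('top','scene'):
    p=env.get_image(n); print([np.round(d['centre'],4) for d in env.mark_of(p,'cap_grip')])
    s=env.read_state(); print(s['clock'],s['ee_pos'],s['wrist_force'],s['ft_torque'],s['finger_gap'])
p=env.get_image('wrist'); save(p,'w3')
E
```

```text
[array([ 0.5466, -0.1858,  0.2069])]
5.75 [ 0.54053742 -0.18341955  0.21300425] [-1.75232115  2.37438434  6.54657515] [0.44795707 0.35719507 0.09197685] 0.010264855121478865
[]
5.85 [ 0.5405474  -0.18342193  0.21301227] [-2.18751022  2.59002308  7.63550939] [ 0.48956215  0.37111605 -0.03196975] 0.010811091918424531
```

View pics/w3.png

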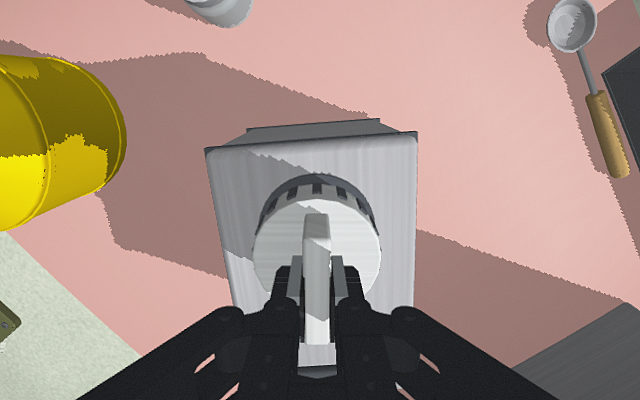

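The wrist view shows the pads holding the bar about its middle (bar from (316,215) to (318,370)). The force is about 7 N, which puts the depth at roughly 14 mm. I'll push 2.5 mm deeper and check the force, then turn.

{"method": "drive_tool", "body": {
  "steps": [
    {"rx":0,"ry":0,"rz":0,"tx":0,"ty":0,"tz":0.0015,"grip":-1},
    {"rx":0,"ry":0,"rz":0,"tx":0,"ty":0,"tz":0.001,"grip":-1},
    {"rx":0,"ry":0,"rz":0,"tx":0,"ty":0,"tz":0,"grip":-1},
    {"rx":0,"ry":0,"rz":0,"tx":0,"ty":0,"tz":0,"grip":-1},
    {"rx":0,"ry":0,"rz":6,"tx":0,"ty":0,"tz":0,"grip":-1},
    {"rx":0,"ry":0,"rz":6,"tx":0,"ty":0,"tz":0,"grip":-1},
    {"rx":0,"ry":0,"rz":6,"tx":0,"ty":0,"tz":0,"grip":-1},
    {"rx":0,"ry":0,"rz":0,"tx":0,"ty":0,"tz":0,"grip":-1}
  ],
  "force": 80
}}

```text
clock: 6.9
ee_pos: [0.5402, -0.1831, 0.2105]
tool_rot: [[0.819, 0.573, -0.001], [0.573, -0.819, 0.001], [-0.0, -0.001, -1.0]]
wrist_force: [-3.4, 3.4, 8.1]
finger_gap: 0.0104
finger_force: 79.8
```

```bash
python3 - <<'E'
from h import *
s=env.read_state();R=s['tool_rot']
print(s['clock'],s['ee_pos'],s['wrist_force'],s['ft_torque'],s['finger_gap'],np.degrees(np.arctan2(R[1][0],R[0][0])))
E
```

```text
6.9 [ 0.54022085 -0.18312826  0.21054659] [-3.38962201  3.42610046  8.1247161 ] [ 0.65898367  0.62969907 -0.04555767] 0.010387360165434626 34.98161838889282
```

The force is 8.1 N (about 16.5 mm deep), and the cap has turned past 0.3 rad with almost no torque. I'll continue the turn.

{"method": "drive_tool", "body": {
  "steps": [
    {"rx":0,"ry":0,"rz":7.5,"tx":0,"ty":0,"tz":0,"grip":-1},
    {"rx":0,"ry":0,"rz":7.5,"tx":0,"ty":0,"tz":0,"grip":-1},
    {"rx":0,"ry":0,"rz":7.5,"tx":0,"ty":0,"tz":0,"grip":-1},
    {"rx":0,"ry":0,"rz":7.5,"tx":0,"ty":0,"tz":0,"grip":-1},
    {"rx":0,"ry":0,"rz":7.5,"tx":0,"ty":0,"tz":0,"grip":-1},
    {"rx":0,"ry":0,"rz":7.5,"tx":0,"ty":0,"tz":0,"grip":-1},
    {"rx":0,"ry":0,"rz":7.5,"tx":0,"ty":0,"tz":0,"grip":-1},
    {"rx":0,"ry":0,"rz":7.5,"tx":0,"ty":0,"tz":0,"grip":-1}
  ],
  "force": 80
}}

```text
clock: 7.9
ee_pos: [0.54, -0.1817, 0.2101]
tool_rot: [[0.905, -0.426, -0.002], [-0.426, -0.905, 0.004], [-0.003, -0.003, -1.0]]
wrist_force: [-3.4, 7.8, 8.2]
finger_gap: 0.0102
finger_force: 79.8
```

```bash
python3 - <<'E'
from h import *
p=env.get_image('wrist'); save(p,'w4')
s=env.read_state();R=s['tool_rot']
print(s['clock'],s['ee_pos'],s['wrist_force'],s['ft_torque'],s['finger_gap'],np.degrees(np.arctan2(R[1][0],R[0][0])))
E
```

```text
7.95 [ 0.53999892 -0.18165026  0.21011411] [-4.12424131  7.47795785  8.62917914] [ 1.485408    0.72254177 -0.01296937] 0.01037668418866091 -25.400978950645637
```

View pics/w4.png

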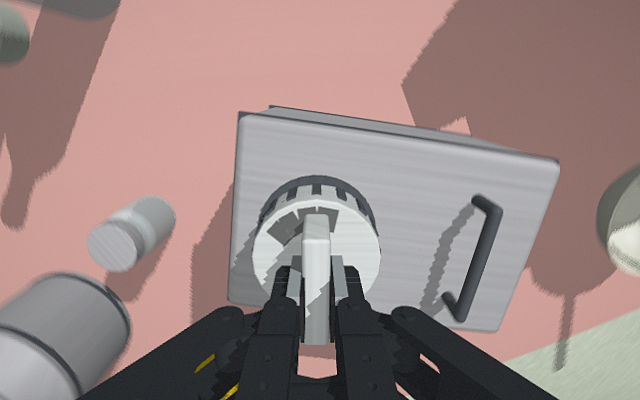

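The bar now lies across the can, turned about 83° with no torque. I'll ease it up 6 mm while holding it, then open partly and retreat straight up.

{"method": "drive_tool", "body": {
  "steps": [
    {"rx":0,"ry":0,"rz":0,"tx":0,"ty":0,"tz":-0.003,"grip":-1},
    {"rx":0,"ry":0,"rz":0,"tx":0,"ty":0,"tz":-0.003,"grip":-1},
    {"rx":0,"ry":0,"rz":0,"tx":0,"ty":0,"tz":0,"grip":-0.6},
    {"rx":0,"ry":0,"rz":0,"tx":0,"ty":0,"tz":0,"grip":-0.3},
    {"rx":0,"ry":0,"rz":0,"tx":0,"ty":0,"tz":0,"grip":0},
    {"rx":0,"ry":0,"rz":0,"tx":0,"ty":0,"tz":0,"grip":0.2},
    {"rx":0,"ry":0,"rz":0,"tx":0,"ty":0,"tz":0,"grip":0.2},
    {"rx":0,"ry":0,"rz":0,"tx":0,"ty":0,"tz":-0.01,"grip":0.2}
  ]
}}

```text
clock: 8.95
ee_pos: [0.5398, -0.1832, 0.2251]
tool_rot: [[0.906, -0.422, -0.002], [-0.422, -0.906, 0.001], [-0.002, 0.0, -1.0]]
wrist_force: [0.6, 0.0, -0.1]
finger_gap: 0.051
finger_force: 0.0
```

{"method": "drive_tool", "body": {
  "steps": [
    {"rx":0,"ry":0,"rz":0,"tx":0,"ty":0,"tz":-0.02,"grip":0.2},
    {"rx":0,"ry":0,"rz":0,"tx":0,"ty":0,"tz":-0.03,"grip":0.2},
    {"rx":0,"ry":0,"rz":0,"tx":0,"ty":0,"tz":-0.04,"grip":0.2},
    {"rx":0,"ry":0,"rz":0,"tx":0,"ty":0,"tz":-0.04,"grip":0.2},
    {"rx":0,"ry":0,"rz":0,"tx":0,"ty":0,"tz":0,"grip":0.2},
    {"rx":0,"ry":0,"rz":0,"tx":0,"ty":0,"tz":0,"grip":0.2},
    {"rx":0,"ry":0,"rz":0,"tx":0,"ty":0,"tz":0,"grip":0.2},
    {"rx":0,"ry":0,"rz":0,"tx":0,"ty":0,"tz":0,"grip":0.2}
  ]
}}

```text
clock: 9.95
ee_pos: [0.54, -0.1833, 0.3545]
tool_rot: [[0.906, -0.422, -0.002], [-0.422, -0.906, 0.001], [-0.002, 0.0, -1.0]]
wrist_force: [-0.5, -0.1, 0.5]
finger_gap: 0.0513
finger_force: 0.0
```

```bash
python3 - <<'E'
from h import *
for n in('wrist','top','scene'):
    p=env.get_image(n); print(n,[(np.round(d['centre'],4),round(d['conf'],2)) for d in env.mark_of(p,'cap_grip')])
    if n=='wrist': save(p,'w5'); c=p
print(proj(c,[[.5405,-.183,.238],[.5405,-.183,.230]]))
s=env.read_state();print(s['clock'],s['ee_pos'],s['wrist_force'],s['finger_gap'])
E
```

```text
wrist [(array([ 0.5409, -0.1825,  0.215 ]), 0.7)]
top [(array([ 0.5456, -0.1807,  0.2157]), 0.72)]
scene []
[[314.80864961 203.70643128]
 [314.87342404 200.58907376]]
10.25 [ 0.54036035 -0.18338749  0.35562291] [-0.30182584  0.13765152  1.03166831] 0.051241331541553435
```

View pics/w5.png

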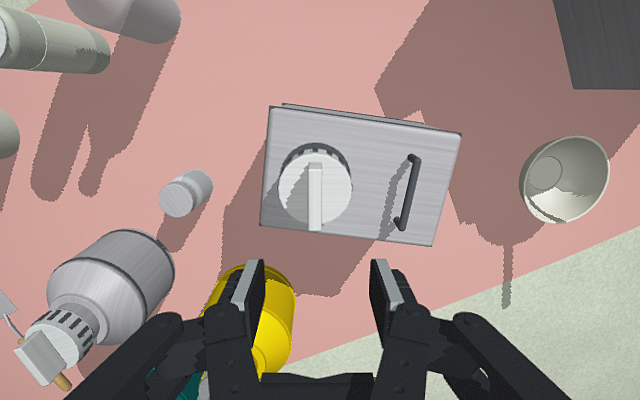

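The bar stays across the can (bar from (315,163) to (315,231), turned with the tool's view). The marks give the height as about 6 mm lower than before. I'll check the rest height with the disc's width in pixels before handing in.

```bash
python3 - <<'E'
from h import *
p=env.get_image('wrist')
for z in(.238,.230):
    d=np.array([.906,-.422,0])*.027; c=np.array([.5403,-.1830,z])
    t=z-.032; e=np.array([.422,.906,0])*.034; c2=c.copy(); c2[2]=t
    print(z,'bar ends',proj(p,[c+d,c-d]).round(1).tolist(),'disc L/R',proj(p,[c2+e,c2-e]).round(1).tolist())
print('col315',[(v,int(p['img'][v,313:317].mean())) for v in list(range(158,178,2))+list(range(222,240))])
for r in (184,188,192): print(r,p['img'][r,272:286].mean(1).astype(int),p['img'][r,346:360].mean(1).astype(int))
E
```

```text
0.238 bar ends [[314.9, 171.1], [315.0, 235.1]] disc L/R [[277.1, 192.8], [353.2, 192.8]]
0.23 bar ends [[314.9, 168.9], [315.1, 231.3]] disc L/R [[278.1, 190.3], [352.3, 190.3]]
col315 [(158, 219), (160, 218), (162, 204), (164, 181), (166, 189), (168, 182), (170, 233), (172, 222), (174, 222), (176, 221), (222, 222), (223, 221), (224, 221), (225, 222), (226, 221), (227, 221), (228, 222), (229, 231), (230, 206), (231, 135), (232, 105), (233, 121), (234, 128), (235, 128), (236, 127), (237, 127), (238, 128), (239, 127)]
184 [165 129 119 125 124 125  97 190 224 219 218 217 217 218] [215 215 217 218 220 132 166 191 188 189 187 190 188 189]
188 [135 125 127 128 128  96 165 220 222 220 218 220 218 219] [217 216 217 219 224 196 162 177 182 183 183 183 184 181]
192 [123 124 123 124 124 122 135 199 222 221 217 216 217 219] [216 219 219 219 225 186 177 185 183 184 183 184 184 182]
```

The bar ends at rows 169 and 230.5 match a bar top at 0.230 m, so the cap is 8 mm down and latched.

```bash
python3 -c "
from rig import env
print(env.hand_in())"
```

```text
the job is handed in; nothing more can be done
None
```

The cap on the rectangular can is pressed, turned about 83° clockwise and resting locked 8 mm down. The round can's cap was not touched, the gripper is clear of everything, and I handed the job in at about 10 s; no verdict came back.

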